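# Open a plunger-locked hatch and find its hidden open position by feel

## Robot

A 6-joint arm with a two-finger parallel gripper is mounted at the origin on a cart in front of the work surface, level with it; the furniture and walls round the work are solid. World frame = base frame: x ahead of the robot, y to its left, z up, the work surface at z = 0. Lengths are in m, angles in degrees, forces in N, time in s.
With the tool pointing down it reaches from about 0.3 to 0.75 m from the base axis. Payload 8.5 kg.
Tool frame: the origin (TCP) lies midway between the tips of the shut fingers; the grasp point (between the pads) lies 19 mm behind it; y points along the fingers, z is the direction in which the jaws open and shut, and the axes are right-handed (so a half turn about y gives the same grasp; the last joint's range is limited). The gripper opens to 85 mm and grips with 20 to 120 N. Pads are 22 mm wide; open, the fingers measure 114 mm over their backs; the gripper's body (76 mm by 85 mm) begins 54 mm behind the grasp point. The pads swing forward as they close: fully open they stand 13 mm farther back than shut.
Start: joints at [-80.976, 21.807, 74.336, -0, 83.858, -12.336], TCP at [0.2, -0.512, 0.231] pointing down, gripper open.
Joint ranges: [-178.18, 178.18], [-50.72, 133.34], [12.68, 142.11], [-81.47, 261.47], [9.98, 163.14], [-165.26, 165.26]. Speed limits (degrees/s): [136.94, 136.94, 180, 180, 180, 180].

## Interface

Orientations are given as a 3x3 rotation matrix whose columns are the frame's x, y, z axes.
In Python, from plant import monitor, get_image, calibration, ctrl gives the robot as it stands.
- The arm moves only by the shell command python3 -m handwheel 'ROWS' [FORCE]. ROWS is JSON, a list of rows, each a list of 3 entries, a list of its own where there are three numbers: the shift along the tool's x, y, z in mm, then the turn about the tool's y in degrees, then the opening, from 0 (shut) to 1 (fully open). A call has 1 to 10 rows; each row shifts and turns the pose as measured when the row begins, along the tool's axes as they then stand; what a row does not reach is not made up. A row lasts 1/8 s, in which the tool goes at most 62.5 mm and 10.7 degrees, less where a joint would pass 70% of its speed; a pose out of reach is approached as far as the arm can. A call is refused whole if a number of a shift passes 62.5 or a number of a turn 10.7, either way. A call with a gripper value outside its range is refused whole. The fingers move at their own pace and stop on an object; FORCE is the grip in N (left out, the last holds). Time passes only in rows, so rows that do not move let the fingers close. It gives the time, the measured TCP pose, the force and the opening at its end, in the units of the state.
- monitor.get_obs(): the state, without advancing time (a new reading comes with each control period).
- get_image(name): name is "scene" or "top" or "wrist"; returns the picture (480x640x3 uint8, red, green, blue); there is no depth.
- calibration(name): a dict with "fx", "fy", "cx", "cy" (pixels), "R" (3x3) and "t" (3): a world point X has camera coordinates R X + t; the wrist camera has in their place "tool_from_camera" (4x4, takes a point from camera to tool coordinates, whose origin is the TCP and whose axes are the tool frame's). Camera axes: x right, y down, z forward; pixel columns grow to the right and rows downward; lengths in m; the calibration is good to about 2 mm. The wrist camera is an equidistant fisheye: a pixel r from the principal point sees the ray r / f radians off the axis. A picture is of the moment at which its call begins: read the wrist's pose just before it. calibration takes no time and is no camera call.
- ctrl.job_done(): hands the job in, once; it reports no verdict.
The state is a dict: "clock": time; "joint_positions": joint angles; "qd": joint speeds; "joint_torque": joint torques, N m; "eef_pos": TCP position; "orientation": TCP orientation; "ft_force": force on the tool from outside, world axes, zero at the start; "ft_torque": the same for the moment, N m; "grip_width": finger opening in m.
Only numpy, scipy, OpenCV 4.12 (cv2) and the standard library are available. Lean on these libraries where they do the work, as an engineer would, in place of code of your own. Each camera call takes 0.05 s, during which the arm holds its last target.

## Task

Open the sliding cover of the sample well: pull up the red spring knob to free the cover, slide it about 25 mm in its opening direction and let go of the knob with the cover there, your hand clear of it. Then push the cover on slowly until you feel the spring pin drop into the hidden open hole, stop there without forcing it, and take the hand away, leaving the cover locked open. Leave the crucible and the weighing bottle behind the fixture where they stand.

Things in the scene. Friction and masses are not known exactly. Their poses are not given: they have to be found in the camera images.
- fixture: Grey metal box fixed to the worktop, 116 mm wide (its x, -58 to 58), 240 mm long (its y, -100 to 140), a glass dish in a well under its cover. Origin on the worktop straight below the knob when the cover is closed; z up. The cover opens along the fixture's +y. Deck 40 mm high; two dark side rails (x 45 to 58 mm either side) 53 mm high.
- cover (a joint): How far the aluminium cover has slid from closed along the fixture's +y, m (0 closed, 0.1 end of travel). Plate 96 mm wide, its top 49 mm above the worktop, from y = -90 to +92 mm of the fixture when closed. It slides with about 2 N of friction (about 4 N while the pin rides) and stays where it is left.
- flange (a point): Upright push flange on the cover's trailing (-y) end: 50 mm wide (x), 5 mm thick, upper edge 75 mm above the worktop (26 mm above the plate). The point is the middle of its outer (-y) face, 62 mm above the worktop; nothing stands beyond that face above 53 mm. Moves with the cover.
- plunger (a joint): How far the spring plunger is drawn up, m: 0 with its pin down in a hole, about 0.008 with the pin riding on the deck between holes, 0.014 fully drawn. The spring pulls it down with 4 N at 0, 10 N fully drawn. The closed hole is at cover = 0; drawn by more than 0.009 the pin clears it. The only other hole is the hidden open hole (see index_bar).
- knob_center (a point): Centre of the red knurled round knob of the plunger: 26 mm diameter, 18 mm high, axis upright; 85 mm above the worktop when down. Below it is a dark barrel 18 mm in diameter from the plate (49 mm) to 72 mm, with a collar 26 mm in diameter and 7 mm high at its foot. Knob and barrel travel with the cover.
- index_bar (a joint): Hidden bar with the open hole, which lies somewhere between cover = 0.048 and 0.080, unknown each time (straight-sided, 1.5 mm play each way). The bar sits on a buffer spring: value = how far it is pushed along the fixture's +y, m. 0 at rest, 5 N per mm, so a caught pin first gives a little; above 0.006 (30 N) it is forced. Springs back.
- crucible_mid (a point): White porcelain crucible with lid, 45 mm diameter, 50 mm high, standing loose behind the fixture; point at its centre, half-way up. To be left alone.
- weighing_mid (a point): Small glass weighing bottle with lid, 42 mm diameter, 62 mm high, standing loose behind the fixture; point at its centre, half-way up. To be left alone.

How it is judged (in metres and radians):
On the way, in this order (a step that is already met when the one before it is completed fails the run):
1. the knob is drawn up and the cover has been slid off its closed hole (value of joint plunger above 0.005 m and value of joint cover above 0.01 m and contact force between the fingers and anything else above 0.5 N), for 0.1 s.
2. the knob is let go with the cover part way: the pin rides on the deck and the hand touches nothing (value of joint plunger above 0.005 m and value of joint cover above 0.01 m and contact force between the fingers and anything else below 0.2 N), for 0.2 s.
At the end, for the whole second after the job is handed in: The pin is down in the open hole (plunger within 3 mm of fully down) with the cover more than 35 mm open and still, the index bar back within 3 mm of rest, and the crucible and the weighing bottle within 30 mm of where they stood (value of joint each of plunger, index_bar below 0.003 m and value of joint cover above 0.035 m and velocity of joint cover below 0.01 m/s and distance of each of crucible_mid, weighing_mid from where it was at the start of the episode below 0.03 m); the robot touches nothing.
It fails at once if the cover is forced after the pin has caught (index bar pushed more than 6 mm, 30 N) (value of joint index_bar above 0.006 m).
It fails at once if the crucible or the weighing bottle is moved more than 30 mm (distance of any of crucible_mid, weighing_mid from where it was at the start of the episode above 0.03 m).
It also fails if it takes over 42 s, if anything falls off the work surface, if the arm or the gripper's body presses on something with over 40 N, if the wrist force passes 120 N, or if a joint passes its speed limit or range.

## Working session

There is one attempt and no reset: what is moved stays moved. The work goes in short steps, Python scripts to look and compute and a shell command to move; the robot and the scene stay as the last step left them, time stands still between calls to the robot, and variables do not carry over. Pictures are saved under pics/ and viewed, and the job is handed in when it is done.

```bash
ls; mkdir -p pics
python3 - <<'E'
from plant import monitor,get_image,calibration
import cv2,numpy as np
o=monitor.get_obs()
print(o)
for n in("scene","top","wrist"):
    im=get_image(n); cv2.imwrite(f"pics/{n}0.png",im[:,:,::-1]); print(n,calibration(n))
E
```

```text
pics
{'clock': 0.0, 'joint_positions': array([-8.09781876e+01,  2.18409668e+01,  7.43862814e+01, -9.54769788e-04,
        8.38590018e+01, -1.23370393e+01]), 'qd': array([ 0.00073872, -0.00248171,  0.01276086,  0.02749708,  0.01713392,
       -0.12288429]), 'joint_torque': array([ 3.22642591e-04, -4.48453510e+01, -2.31278855e+01, -1.62438405e-04,
        4.86030025e-03,  5.97516618e-06]), 'eef_pos': array([ 0.2002475 , -0.51192023,  0.23070301]), 'orientation': array([[-9.31317006e-01, -2.52416990e-04,  3.64209515e-01],
       [-3.64209475e-01,  1.48412298e-03, -9.31315873e-01],
       [-3.05451764e-04, -9.99998867e-01, -1.47412163e-03]]), 'ft_force': array([ 0.92298306,  0.48240436, -0.48649267]), 'ft_torque': array([ 0.03951373, -0.00287261, -0.01436086]), 'grip_width': 0.08550007038872942}
scene {'fx': 598.2501871223745, 'fy': 598.2501871223745, 'cx': 324.18129771478823, 'cy': 243.4758511557244, 'R': array([[-0.79886905, -0.60131965, -0.01493048],
       [-0.34032301,  0.47231648, -0.81307896],
       [ 0.49597226, -0.64446243, -0.58196193]]), 't': array([0.45071637, 0.26096165, 0.59717665])}
top {'fx': 465.17685032973895, 'fy': 465.17685032973895, 'cx': 326.0309498396819, 'cy': 241.81587066182186, 'R': array([[-0.01451764, -0.99961895,  0.0234775 ],
       [-0.99165702,  0.01138633, -0.12840055],
       [ 0.1280843 , -0.0251457 , -0.99144445]]), 't': array([-0.01304518,  0.55067556,  0.85905311])}
wrist {'fx': 371.64829954431775, 'fy': 371.64829954431775, 'cx': 321.97517529698865, 'cy': 242.97061593041263, 'tool_from_camera': array([[ 5.15883753e-04,  9.49486073e-01,  3.13808750e-01,
        -7.99471110e-02],
       [ 4.14583673e-04, -3.13808968e-01,  9.49486050e-01,
        -1.42500440e-01],
       [ 9.99999781e-01, -3.59724443e-04, -5.55530372e-04,
        -1.03540968e-03],
       [ 0.00000000e+00,  0.00000000e+00,  0.00000000e+00,
         1.00000000e+00]])}
```

View pics/scene0.png

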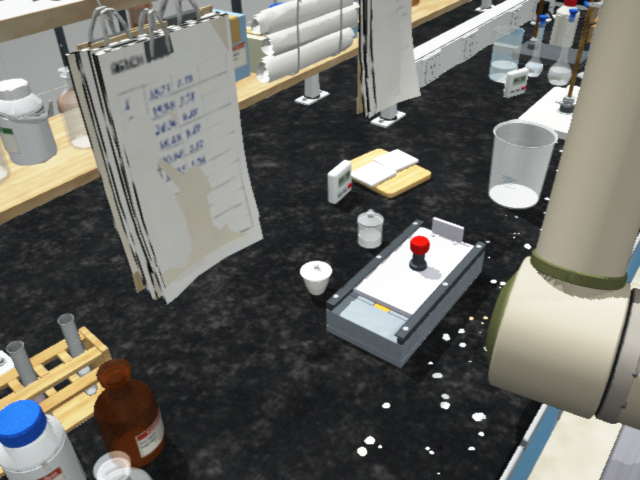

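View pics/top0.png

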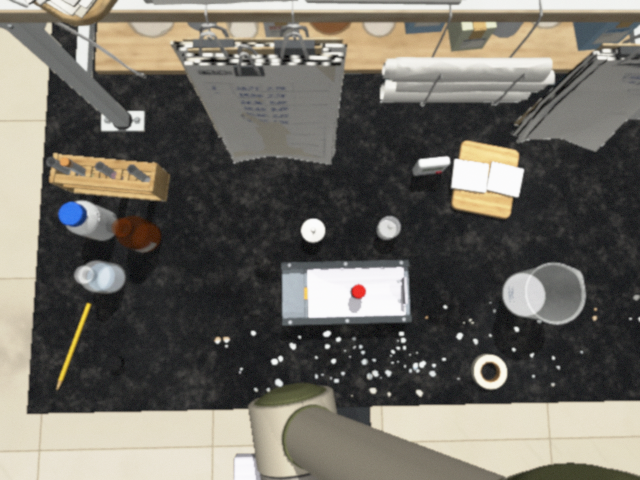

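View pics/wrist0.png

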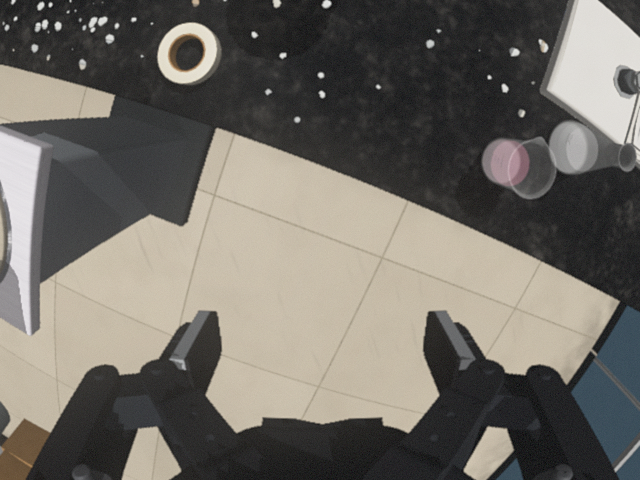

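The top view shows the red knob at (358,291), with the flange on the right at about (404,291). The cover opens to the left, roughly world +y. The crucible is at (313,231) and the bottle at (388,228), both on the +x side. Next I'll triangulate the knob and measure the fixture's yaw.

```bash
cat > h.py <<'E'
from plant import monitor,get_image,calibration
import cv2,numpy as np
def ray(n,u,v):
    c=calibration(n);R=np.array(c["R"]);t=np.array(c["t"])
    d=R.T@np.array([(u-c["cx"])/c["fx"],(v-c["cy"])/c["fy"],1]);return -R.T@t,d/np.linalg.norm(d)
def plane(n,u,v,z):
    o,d=ray(n,u,v);return o+d*(z-o[2])/d[2]
def tri(a,b):
    (o1,d1),(o2,d2)=a,b
    s=np.linalg.lstsq(np.c_[d1,-d2],o2-o1,rcond=None)[0]
    p,q=o1+d1*s[0],o2+d2*s[1];return (p+q)/2,np.linalg.norm(p-q)
def red(im):
    h=cv2.cvtColor(im,cv2.COLOR_RGB2HSV)
    m=(((h[...,0]<8)|(h[...,0]>172))&(h[...,1]>170)&(h[...,2]>90)).astype(np.uint8)
    n,l,s,c=cv2.connectedComponentsWithStats(m);return [(s[i].tolist(),c[i].round(1).tolist()) for i in range(1,n) if s[i][4]>30],m
E
python3 - <<'E'
from h import *
S=cv2.imread("pics/scene0.png")[:,:,::-1];T=cv2.imread("pics/top0.png")[:,:,::-1]
print(red(S)[0]);print(red(T)[0])
cv2.imwrite("pics/topc.png",cv2.resize(T[200:340,260:440][:,:,::-1],None,fx=4.4,fy=4.2,interpolation=cv2.INTER_CUBIC))
cv2.imwrite("pics/scc.png",cv2.resize(S[200:370,300:500][:,:,::-1],None,fx=3.5,fy=3.5,interpolation=cv2.INTER_CUBIC))
E
```

```text
[([564, 0, 13, 6, 66], [570.4, 2.2]), ([411, 236, 18, 19, 279], [419.3, 244.9])]
[([352, 285, 13, 13, 126], [357.9, 291.3])]
```

View pics/topc.png

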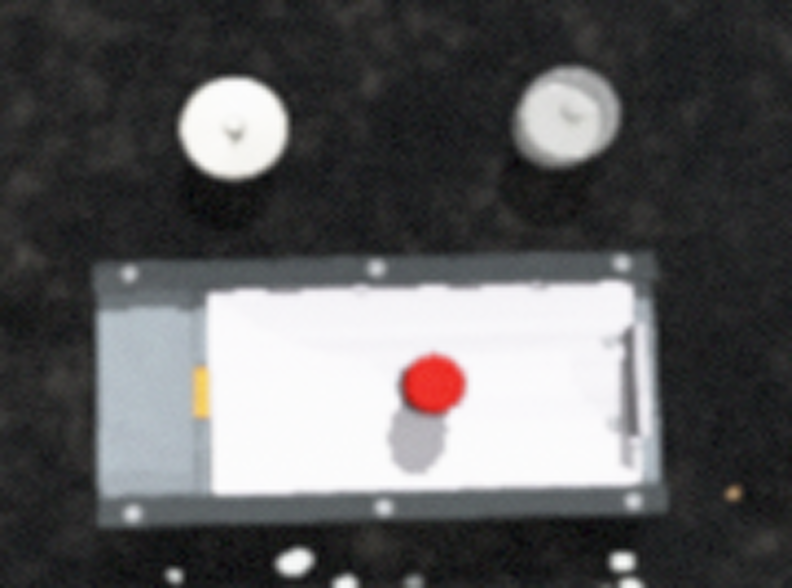

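View pics/scc.png

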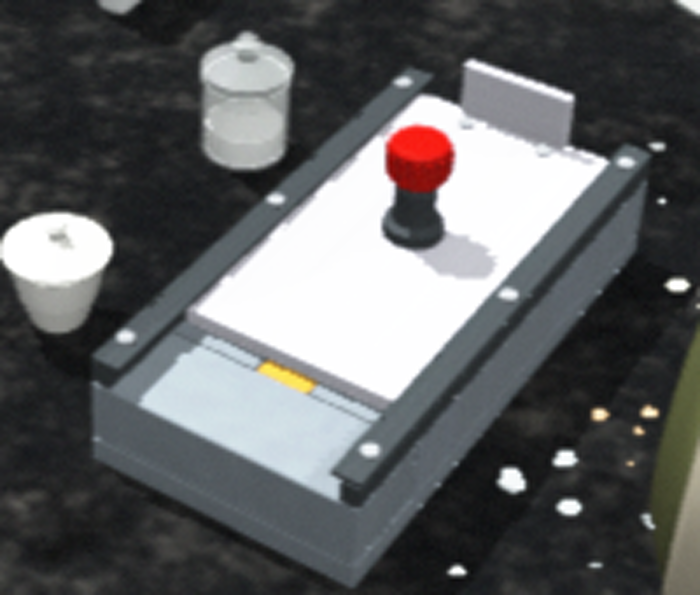

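The crops show rail screws at (130,273)…(622,263) and (133,513)…(634,502), which give the yaw.

Run:
```python
from h import *
k,e=tri(ray("scene",419.3,244.9),ray("top",357.9,291.3));print("knob",k,e, plane("top",357.9,291.3,.090))
f=lambda x,y,z:plane("top",260+x/4.4-.4,200+y/4.2-.4,z)
for a,b in (((622,263),(130,273)),((634,502),(133,513))):
    p,q=f(*a,.054),f(*b,.054);d=q-p;print(p,q,"yaw +y dir from world y:",np.degrees(np.arctan2(-d[0],d[1])))
m=(f(622,263,.054)+f(634,502,.054)+f(130,273,.054)+f(133,513,.054))/4;print("mid screws",m)
print("flange top",f(628,385,.075),"cruc",f(233,130,.05),"bot",f(567,115,.062))
```

```text
knob [ 0.45446978 -0.07456201  0.08496172] 0.001300064552159245 [ 0.45378487 -0.07439879  0.09      ]
[ 0.50779548 -0.16009171  0.054     ] [0.50596375 0.04980768 0.054     ] yaw +y dir from world y: 0.49999068121702667
[ 0.40215502 -0.16143282  0.054     ] [0.40063319 0.04901428 0.054     ] yaw +y dir from world y: 0.4143221454755475
mid screws [ 0.45413686 -0.05567564  0.054     ]
flange top [ 0.45303502 -0.15678732  0.075     ] cruc [0.57044245 0.00541313 0.05      ] bot [ 0.57382803 -0.1373464   0.062     ]
```

```bash
python3 -m handwheel '[[[0,0,0],10.5,1],[[0,0,0],10.4,1],[[-20,0,-45],0,1],[[-30,0,-50],0,1],[[-30,0,-50],0,1],[[-30,0,-50],0,1],[[-30,0,-50],0,1],[[-30,0,-50],0,1]]' 60
python3 - <<'E'
from h import *
o=monitor.get_obs();print(o["eef_pos"],o["orientation"].round(4).tolist(),o["ft_force"],o["clock"])
E
```

```text
clock: 1.15
eef_pos: [0.3743, -0.2115, 0.2294]
orientation: [[-1.0, -0.001, -0.012], [0.012, 0.005, -1.0], [0.001, -1.0, -0.004]]
ft_force: [0.5, -1.1, -0.8]
grip_width: 0.0858
[ 0.37431813 -0.21151409  0.22944347] [[-0.9999, -0.0006, -0.0117], [0.0117, 0.0045, -0.9999], [0.0007, -1.0, -0.0045]] [ 0.45990392 -1.09859193 -0.80893089] 1.15
```

```bash
python3 -m handwheel '[[[-27,20,-45],-1.1,1],[[-27,20,-45],0,1],[[-20,20,-35],0,1],[[-5,20,-10],0,1],[[0,0,0],0,1]]'
python3 - <<'E'
from h import *
o=monitor.get_obs();print(o["eef_pos"],o["orientation"].round(4).tolist(),o["clock"])
im=get_image("wrist");cv2.imwrite("pics/w1.png",im[:,:,::-1]);print(red(im)[0])
E
```

```text
clock: 1.78
eef_pos: [0.456, -0.068, 0.1478]
orientation: [[-1.0, -0.0, 0.014], [-0.014, 0.004, -1.0], [0.0, -1.0, -0.004]]
ft_force: [0.3, -0.5, 0.8]
grip_width: 0.0856
[ 0.45598176 -0.06800383  0.14784256] [[-0.9999, -0.0001, 0.0142], [-0.0142, 0.0036, -0.9999], [0.0, -1.0, -0.0036]] 1.775
[([322, 261, 34, 27, 471], [339.2, 275.6])]
```

View pics/w1.png

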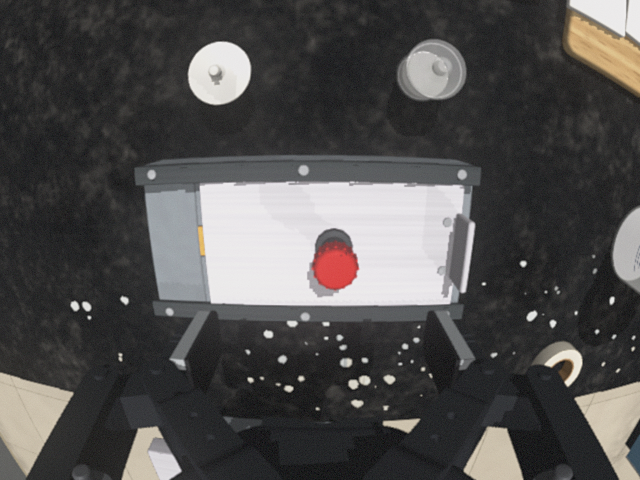

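```bash
cat >> h.py <<'E'
def wplane(o,u,v,z):
    c=calibration("wrist");M=np.array(c["tool_from_camera"]);x,y=u-c["cx"],v-c["cy"];r=np.hypot(x,y);a=r/c["fx"]
    d=np.array([np.sin(a)*x/r,np.sin(a)*y/r,np.cos(a)]);R=o["orientation"]
    d=R@(M[:3,:3]@d);p=o["eef_pos"]+R@M[:3,3];return p+d*(z-p[2])/d[2]
E
python3 - <<'E'
from h import *
o=monitor.get_obs()
for u,v,z in ((335,267,.092),(172,312,.053),(305,316,.053),(444,311,.053),(151,174,.053),(303,170,.053),(462,174,.053),(474,222,.075),(466,292,.075)): print(u,v,wplane(o,u,v,z).round(4))
E
```

```text
335 267 [ 0.4556 -0.0752  0.092 ]
172 312 [0.3994 0.048  0.053 ]
305 316 [ 0.4008 -0.0558  0.053 ]
444 311 [ 0.4045 -0.1604  0.053 ]
151 174 [0.5059 0.0514 0.053 ]
303 170 [ 0.5065 -0.0547  0.053 ]
462 174 [ 0.5075 -0.1611  0.053 ]
474 222 [ 0.4799 -0.1641  0.075 ]
466 292 [ 0.4308 -0.1658  0.075 ]
```

```bash
python3 -m handwheel '[[[1,20,7],-0.3,1],[[0,20,0],0,1],[[0,20,0],0,1],[[0,18,0],0,1],[[0,0,0],0,1]]'; python3 -m handwheel '[[[0,0,0],0,0],[[0,0,0],0,0],[[0,0,0],0,0],[[0,0,0],0,0],[[0,0,0],0,0],[[0,0,0],0,0]]' 60
python3 - <<'E'
from h import *
for n in ("wrist","scene"):
    im=get_image(n);cv2.imwrite(f"pics/{n}2.png",im[:,:,::-1])
E
```

```text
clock: 2.45
eef_pos: [0.4573, -0.0813, 0.0738]
orientation: [[-1.0, 0.01, 0.013], [-0.013, -0.002, -1.0], [-0.01, -1.0, 0.002]]
ft_force: [0.5, 0.3, 0.1]
grip_width: 0.0855
clock: 3.2
eef_pos: [0.4581, -0.0751, 0.0781]
orientation: [[-1.0, 0.016, 0.01], [-0.01, 0.01, -1.0], [-0.016, -1.0, -0.01]]
ft_force: [0.2, -1.3, -4.1]
grip_width: 0.0232
```

View pics/scene2.png

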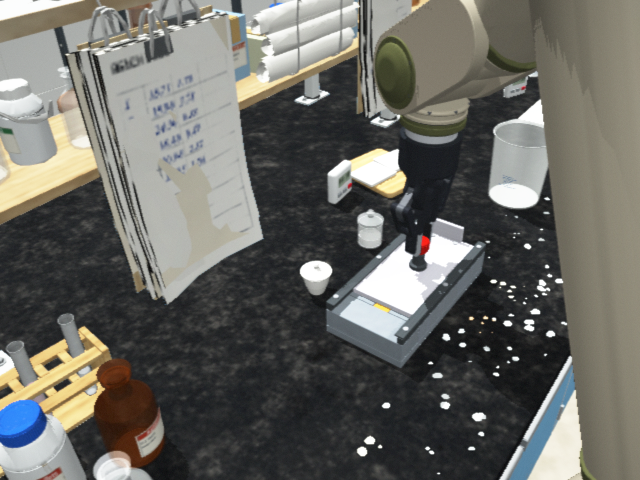

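View pics/wrist2.png

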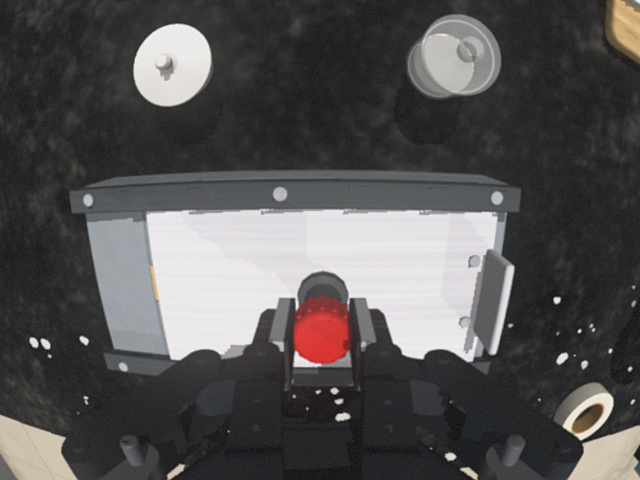

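The knob is held between the pads but only near its top, because the tool stopped high at z 0.078. I'll reopen, go 9 mm lower and regrip.

```bash
python3 -m handwheel '[[[0,0,0],0,0.6],[[0,0,0],0,0.6],[[2,6,0],0,0.6],[[1,5,0],0,0.6],[[0,0,0],0,0.6]]';  python3 -m handwheel '[[[0,0,0],0,0.6]]'
```

```text
clock: 3.92
eef_pos: [0.455, -0.076, 0.0664]
orientation: [[-1.0, 0.016, 0.008], [-0.008, 0.01, -1.0], [-0.016, -1.0, -0.01]]
ft_force: [-0.3, 0.2, -0.7]
grip_width: 0.0513
clock: 4.05
eef_pos: [0.4551, -0.076, 0.0664]
orientation: [[-1.0, 0.016, 0.008], [-0.008, 0.01, -1.0], [-0.016, -1.0, -0.01]]
ft_force: [0.3, 0.1, -0.6]
grip_width: 0.0513
```

```bash
python3 -m handwheel '[[[0,0,0],0,0],[[0,0,0],0,0],[[0,0,0],0,0],[[0,0,0],0,0],[[0,0,0],0,0]]' 60
```

```text
clock: 4.68
eef_pos: [0.4551, -0.0753, 0.0668]
orientation: [[-1.0, 0.016, 0.008], [-0.008, 0.011, -1.0], [-0.016, -1.0, -0.011]]
ft_force: [0.5, 0.8, 1.1]
grip_width: 0.0235
```

```bash
python3 -m handwheel '[[[0,-4,0],0,0],[[0,-4,0],0,0],[[0,-4,0],0,0],[[0,0,0],0,0]]'
```

```text
clock: 5.18
eef_pos: [0.455, -0.0753, 0.0787]
orientation: [[-1.0, 0.016, 0.008], [-0.008, 0.012, -1.0], [-0.016, -1.0, -0.012]]
ft_force: [2.5, 0.7, -8.5]
grip_width: 0.0238
```

```bash
python3 -m handwheel '[[[0,0,-4],0,0],[[0,0,-5],0,0],[[0,0,-5],0,0],[[0,0,-5],0,0],[[0,0,-5],0,0],[[0,0,-2],0,0],[[0,0,0],0,0]]'
```

```text
clock: 6.05
eef_pos: [0.4547, -0.0479, 0.0787]
orientation: [[-1.0, 0.015, 0.009], [-0.008, 0.01, -1.0], [-0.015, -1.0, -0.01]]
ft_force: [2.6, -2.0, -9.3]
grip_width: 0.0238
```

```bash
python3 -m handwheel '[[[0,3,0],0,0],[[0,0,0],0,0],[[0,0,0],0,0.9],[[0,0,0],0,0.9],[[0,0,0],0,0.9],[[0,0,0],0,0.9],[[0,0,0],0,0.9],[[0,0,0],0,0.9]]';python3 - <<'E'
from h import *
o=monitor.get_obs()
for n in ("wrist","scene"):
    im=get_image(n);cv2.imwrite(f"pics/{n}3.png",im[:,:,::-1])
E
```

```text
clock: 7.05
eef_pos: [0.4549, -0.0479, 0.0769]
orientation: [[-1.0, 0.017, 0.008], [-0.008, 0.01, -1.0], [-0.017, -1.0, -0.01]]
ft_force: [-0.8, -0.1, -0.2]
grip_width: 0.0767
```

View pics/wrist3.png

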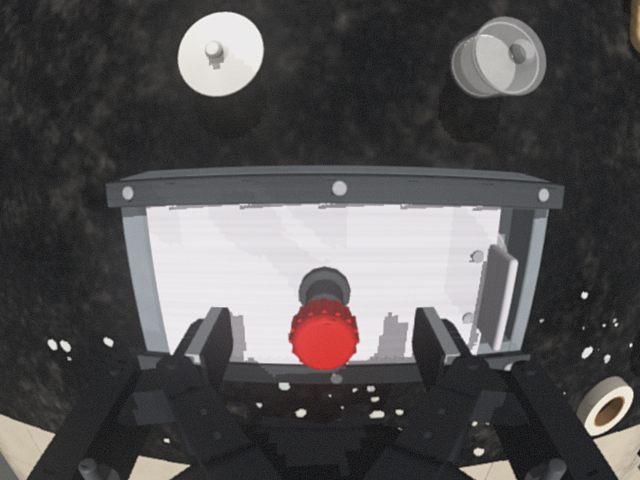

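View pics/scene3.png

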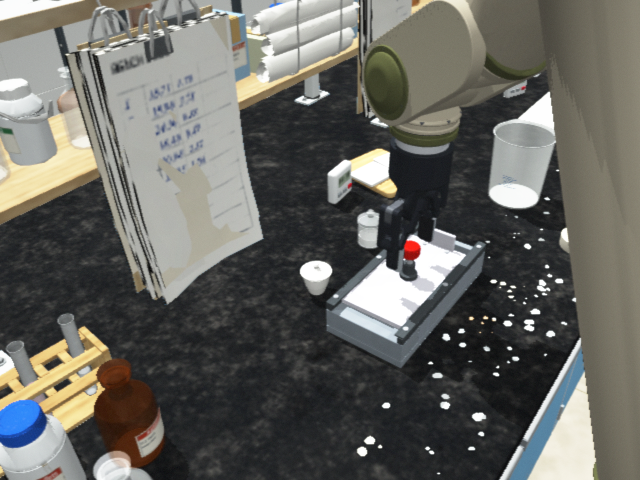

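The cover sits about 27 mm open with the knob raised and the fingers clear of it. Now I'll go up and over, behind the flange, with the jaws shut.

```bash
python3 -m handwheel '[[[0,-25,0],0,0.9],[[0,-30,0],0,0.9],[[0,0,0],0,0.9],[[0,0,40],0,0],[[0,0,45],0,0],[[0,0,45],0,0],[[0,0,12],0,0],[[0,0,0],0,0],[[0,0,0],0,0]]' 60
```

```text
clock: 8.28
eef_pos: [0.4534, -0.1917, 0.127]
orientation: [[-1.0, 0.01, 0.01], [-0.01, 0.015, -1.0], [-0.01, -1.0, -0.015]]
ft_force: [0.4, 1.0, -0.1]
grip_width: 0.0003
```

Run:
```python
from h import *
o=monitor.get_obs();im=get_image("wrist");cv2.imwrite("pics/w4.png",im[:,:,::-1]);print(o["eef_pos"])
```

```text
[ 0.45343361 -0.19167991  0.12703475]
```

View pics/w4.png

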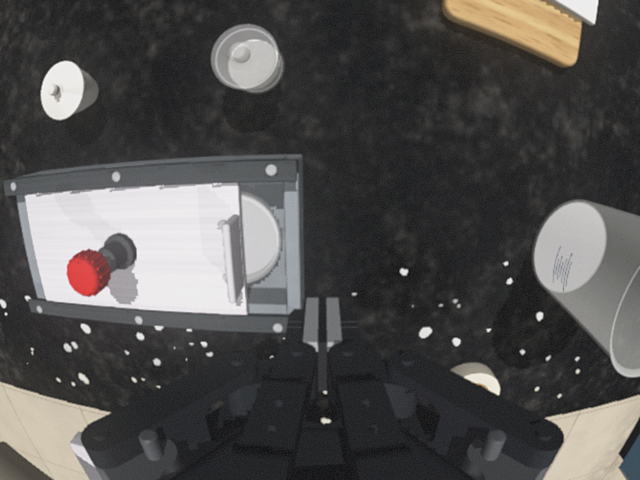

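```bash
python3 - <<'E'
from h import *
o=monitor.get_obs()
for u,v,z in ((231,220,.075),(231,299,.075),(242,217,.053),(88,280,.102)): print(wplane(o,u,v,z).round(4))
E
python3 -m handwheel '[[[-1,20,0],0,0],[[0,20,0],0,0],[[0,20,0],0,0],[[0,7,0],0,0],[[0,0,0],0,0]]'
```

```text
[ 0.4818 -0.1391  0.075 ]
[ 0.4331 -0.1356  0.075 ]
[ 0.4782 -0.1403  0.053 ]
[ 0.4532 -0.0544  0.102 ]
clock: 8.95
eef_pos: [0.456, -0.1861, 0.0594]
orientation: [[-1.0, 0.012, 0.017], [-0.017, 0.015, -1.0], [-0.012, -1.0, -0.014]]
ft_force: [-0.9, 0.0, -0.4]
grip_width: -0.0002
```

```bash
python3 -m handwheel '[[[0,0,-12],0,0],[[0,0,-12],0,0],[[0,0,-4],0,0],[[0,0,-2],0,0],[[0,0,-2],0,0],[[0,0,-2],0,0],[[0,0,-2],0,0]]'
```

```text
clock: 9.82
eef_pos: [0.4562, -0.1484, 0.0619]
orientation: [[-1.0, 0.015, 0.018], [-0.018, 0.011, -1.0], [-0.015, -1.0, -0.011]]
ft_force: [-0.2, -2.0, -0.4]
grip_width: 0.0001
```

```bash
python3 -m handwheel '[[[0,0,-2],0,0],[[0,0,-2],0,0],[[0,0,-2],0,0]]'
```

```text
clock: 10.2
eef_pos: [0.4561, -0.1424, 0.0619]
orientation: [[-1.0, 0.015, 0.017], [-0.017, 0.011, -1.0], [-0.015, -1.0, -0.01]]
ft_force: [0.8, -2.6, -0.3]
grip_width: 0.0001
```

```bash
python3 -m handwheel '[[[0,0,-1.5],0,0],[[0,0,-1.5],0,0],[[0,0,-1.5],0,0],[[0,0,-1.5],0,0]]';python3 - <<'E'
from h import *
o=monitor.get_obs();im=get_image("wrist");cv2.imwrite("pics/w5.png",im[:,:,::-1]);print(o["eef_pos"],red(im)[0])
s=red(get_image("scene"))[0]; t=red(get_image("top"))[0];print(s,t)
E
```

```text
clock: 10.7
eef_pos: [0.4561, -0.1361, 0.062]
orientation: [[-1.0, 0.015, 0.017], [-0.017, 0.01, -1.0], [-0.015, -1.0, -0.01]]
ft_force: [-0.5, -2.6, -2.1]
grip_width: 0.0001
[ 0.45609064 -0.13614109  0.06197658] [([51, 320, 46, 49, 1566], [72.9, 344.5])]
[([395, 247, 19, 19, 297], [403.7, 255.9])] [([328, 286, 13, 12, 120], [333.9, 291.7])]
```

View pics/w5.png

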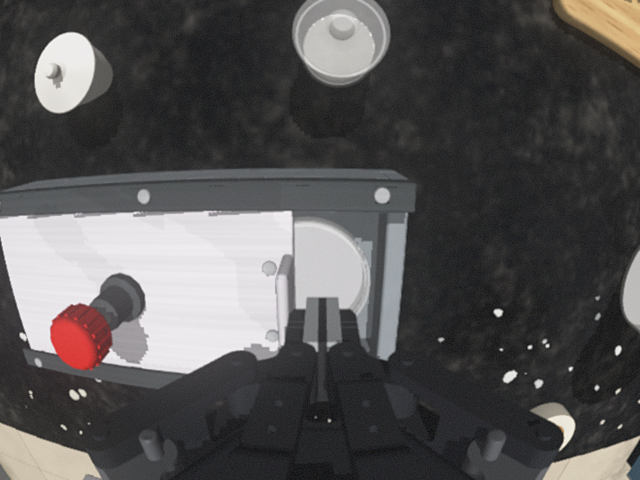

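```bash
python3 - <<'E'
from h import *
k,e=tri(ray("scene",403.7,255.9),ray("top",333.9,291.7));print(k,e)
E
python3 -m handwheel '[[[0,0,-1.5],0,0],[[0,0,-1.5],0,0],[[0,0,-1.5],0,0]]'
```

```text
[ 0.45407872 -0.03119892  0.09257846] 0.001040438934420409
clock: 11.22
eef_pos: [0.456, -0.1312, 0.062]
orientation: [[-1.0, 0.015, 0.017], [-0.017, 0.011, -1.0], [-0.015, -1.0, -0.011]]
ft_force: [0.1, -3.4, -1.5]
grip_width: 0.0001
```

At the last look the knob put the cover at about 43 mm with the pin riding (knob z 0.0926), so it should now be near 48 mm. From here I'll push in small steps and watch the force.

```bash
python3 -m handwheel '[[[0,0,-1.5],0,0],[[0,0,-1.5],0,0]]'
```

```text
clock: 11.48
eef_pos: [0.4559, -0.1279, 0.062]
orientation: [[-1.0, 0.015, 0.017], [-0.017, 0.011, -1.0], [-0.015, -1.0, -0.011]]
ft_force: [-0.6, -2.7, -1.3]
grip_width: 0.0002
```

```bash
python3 -m handwheel '[[[0,0,-1.5],0,0],[[0,0,-1.5],0,0]]'
```

```text
clock: 11.72
eef_pos: [0.4559, -0.1247, 0.0621]
orientation: [[-1.0, 0.015, 0.017], [-0.017, 0.011, -1.0], [-0.015, -1.0, -0.011]]
ft_force: [0.3, -2.5, -0.9]
grip_width: -0.0001
```

```bash
python3 -m handwheel '[[[0,0,-1.5],0,0],[[0,0,-1.5],0,0]]'
```

```text
clock: 11.98
eef_pos: [0.4559, -0.1214, 0.0621]
orientation: [[-1.0, 0.015, 0.017], [-0.017, 0.011, -1.0], [-0.015, -1.0, -0.011]]
ft_force: [-0.3, -1.9, -1.3]
grip_width: -0.0001
```

```bash
python3 -m handwheel '[[[0,0,-1.5],0,0]]'
```

```text
clock: 12.1
eef_pos: [0.4558, -0.1198, 0.062]
orientation: [[-1.0, 0.015, 0.017], [-0.017, 0.011, -1.0], [-0.015, -1.0, -0.011]]
ft_force: [-0.1, -2.7, -2.5]
grip_width: 0.0003
```

```bash
python3 -m handwheel '[[[0,0,-1],0,0]]'
```

```text
clock: 12.22
eef_pos: [0.4558, -0.1187, 0.0621]
orientation: [[-1.0, 0.015, 0.017], [-0.017, 0.011, -1.0], [-0.015, -1.0, -0.011]]
ft_force: [0.6, -3.5, -0.5]
grip_width: 0.0004
```

```bash
python3 -m handwheel '[[[0,0,-1.5],0,0],[[0,0,-1.5],0,0]]'
```

```text
clock: 12.48
eef_pos: [0.4558, -0.1154, 0.0621]
orientation: [[-1.0, 0.015, 0.017], [-0.017, 0.011, -1.0], [-0.015, -1.0, -0.011]]
ft_force: [0.9, -2.4, -0.5]
grip_width: 0.0
```

```bash
python3 -m handwheel '[[[0,0,-1.5],0,0]]'
```

```text
clock: 12.6
eef_pos: [0.4558, -0.114, 0.0622]
orientation: [[-1.0, 0.015, 0.017], [-0.017, 0.011, -1.0], [-0.016, -1.0, -0.011]]
ft_force: [-0.9, -3.5, -3.2]
grip_width: -0.0002
```

```bash
python3 -m handwheel '[[[0,0,-1],0,0]]'
```

```text
clock: 12.72
eef_pos: [0.4557, -0.1126, 0.0622]
orientation: [[-1.0, 0.015, 0.017], [-0.017, 0.012, -1.0], [-0.015, -1.0, -0.011]]
ft_force: [0.0, 0.2, -0.2]
grip_width: 0.0
```

Run:
```python
from h import *
o=monitor.get_obs();print(o["ft_force"])
s=red(get_image("scene"))[0]; t=red(get_image("top"))[0];print(s,t)
print(tri(ray("scene",*s[-1][1]),ray("top",*t[-1][1])))
```

```text
[ 0.04310769  0.2344268  -0.1890721 ]
[([385, 261, 19, 20, 312], [393.8, 269.9])] [([315, 286, 12, 13, 114], [320.3, 292.2])]
(array([ 0.45382295, -0.00705685,  0.08459103]), np.float64(0.0013243178498740353))
```

The knob has dropped from z 0.0926 to 0.0846 at about 67.5 mm of cover travel, and the push force is gone, so the pin is in the open hole. I'll back off now.

```bash
python3 -m handwheel '[[[0,0,10],0,0],[[0,0,20],0,0],[[0,0,20],0,0],[[0,-30,10],0,0],[[0,-30,0],0,0],[[0,-30,0],0,0],[[0,0,0],0,0],[[0,0,0],0,0]]';python3 - <<'E'
from h import *
o=monitor.get_obs();w=get_image("wrist");S=get_image("scene");T=get_image("top")
s=red(S)[0]; t=red(T)[0]
print(tri(ray("scene",*s[-1][1]),ray("top",*t[-1][1])))
cv2.imwrite("pics/s6.png",S[:,:,::-1]);cv2.imwrite("pics/w6.png",w[:,:,::-1])
cv2.imwrite("pics/t6.png",cv2.resize(T[200:340,260:440][:,:,::-1],None,fx=4.4,fy=4.2,interpolation=cv2.INTER_CUBIC))
E
```

```text
clock: 13.82
eef_pos: [0.4545, -0.1801, 0.153]
orientation: [[-1.0, 0.013, 0.015], [-0.014, 0.014, -1.0], [-0.013, -1.0, -0.014]]
ft_force: [-0.3, -0.5, -0.0]
grip_width: -0.0002
(array([ 0.45391124, -0.00675655,  0.08442346]), np.float64(0.0011000053628759624))
```

View pics/s6.png

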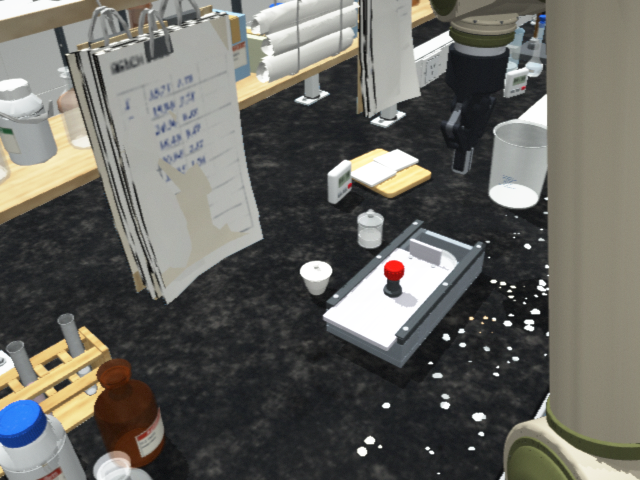

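View pics/t6.png

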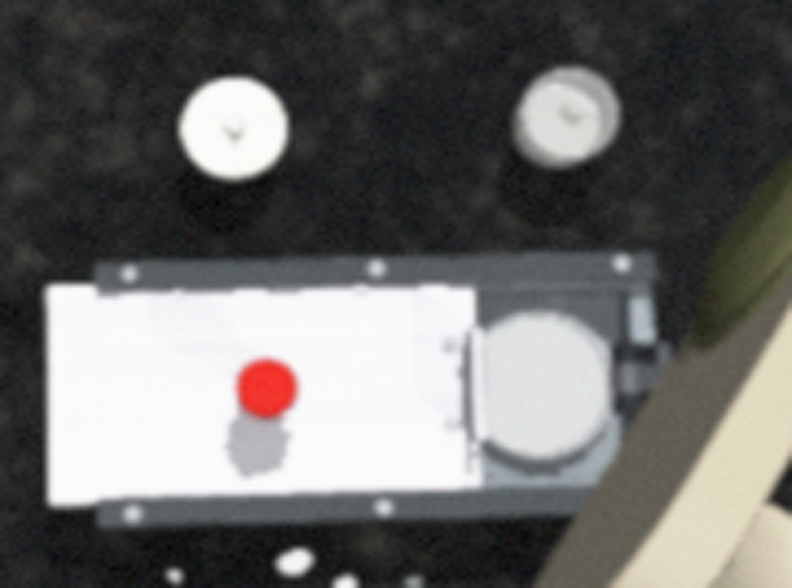

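The knob is down, the cover is about 68 mm open, the hand is clear, and the crucible and bottle haven't moved. Handing in.

```bash
python3 -c "
from plant import ctrl
print(ctrl.job_done())"
```

```text
the job is handed in; nothing more can be done
None
```

The cover is locked open and the job is handed in at about 14 s on the clock, well inside the 42 s limit; the hand-in reports no verdict.

**What I did:** I drew the knob up about 12 mm, slid the cover about 27 mm and let go with the hand clear. Then I pushed the flange with the shut fingers in 1–2 mm steps. At about 67.5 mm of cover travel the push force fell from about 3.5 N to zero, so I stopped and took the hand away. My first grip on the knob was too high, so I reopened, went lower and gripped again before lifting.

**Last checks:**
- **Pin:** the knob centre measured 84.4 mm high, against 92.6 mm while the pin was riding and 85 mm when fully down. I read this as the pin being in the open hole.
- **Cover and index bar:** the cover stayed at about 68 mm after I backed off. I did not measure the index bar directly, but the push never read above about 3.5 N (limit 30 N), so it should be at rest.
- **Crucible and bottle:** both appear at the same pixels in the top view as at the start.
- **Hand:** it is clear of everything, with wrist force near zero.

No check failed or disagreed. The one oddity was the gripper, which read 23.5 mm on the 26 mm knob, but the grip held.

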